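# Pour the macadamias into the stacked bowls

### The arm

A 6-joint arm with a two-finger parallel gripper is mounted at the origin on the work surface. World frame = base frame: x ahead of the robot, y to its left, z up, the work surface at z = 0. Lengths are in m, angles in degrees, forces in N, time in s.
With the tool pointing down it reaches from about 0.4 to 0.825 m from the base axis. Payload 7 kg.
Tool frame: the origin (TCP) lies between the finger pads; the fingertips stand 19 mm ahead of it and the grasp point (between the pads) is the TCP; z points along the fingers, y is the line along which they close (so a half turn about z gives the same grasp; the last joint's range is limited). The gripper opens to 88 mm and grips with 3 to 60 N. Pads are 19 mm wide; open, the fingers measure 130 mm over their backs; the gripper's body (78 mm by 193 mm) begins 47 mm behind the grasp point.
Start: joints at [-51.389, 20.546, 0.682, 0, -70.136, -16.507], TCP at [0.254, -0.625, 0.246] pointing down, gripper open.
Joint ranges: [-176.03, 176.03], [-82.01, 121.73], [-58.28, 71.71], [-173.87, 95.51], [-174.79, -0.11], [-173.66, 173.66]. Speed limits (degrees/s): [136.94, 136.94, 172.46, 180, 180, 180].

### API

Orientations are given as [roll, pitch, yaw] about the fixed x, y, z axes, in that order (R = Rz(yaw) Ry(pitch) Rx(roll)).
In Python, from plant import get_obs, snapshot, close_job, spot_in, spot_point gives the robot as it stands.
- The arm moves only by the tool play_rows, never from a script. Its argument "plan" is a list of rows, each a list of 6 numbers: the shift along the tool's x, y, z in cm, then the turn, a rotation vector about the tool's x, y, z in degrees. A call has 1 to 20 rows; each row shifts and turns the commanded pose from where the row before left it, along the tool's axes as they then stand; what a row does not reach is not made up. A row lasts 1/12 s, in which the tool goes at most 41.7 mm and 7.16 degrees, less where a joint would pass 70% of its speed; a pose out of reach is approached as far as the arm can. A call is refused whole if a number of a shift passes 4.17 or a number of a turn 7.16, either way. A call with a gripper value outside its range is refused whole. "grip" is the finger opening in cm, from 0 to 8.76, set as the call begins (left out, the last holds). The fingers move at their own pace and stop on an object; the grip force is fixed at half the most. Time passes only in rows, so rows that do not move let the fingers close. It gives the time, the measured TCP pose, the force, the opening and the grip force at its end, in the units of the state.
- get_obs(): the state, without advancing time (a new reading comes with each control period).
- snapshot(name): name is "scene" or "top" or "wrist"; returns a dict with "frame" (420x560x3 uint8, red, green, blue), "fx", "fy", "cx", "cy" (pixels), "position" and "attitude" of the camera in the world. Camera axes: x right, y down, z forward; pixel columns grow to the right and rows downward; lengths in m; the calibration is good to about 2 mm. A picture is of the moment at which its call begins. There is no depth.
- close_job(): hands the job in; it is judged then, once.
Trained networks look in the newest picture that a camera, given by its name, has taken for a name from the list of things; names that differ only in an ending like _2 or _b are one class to them, and where a whole thing is asked for, a point or a joint stands for the part that bears it (a point fixed in the world has none). Each returns a list of dicts, best first, with "score" (0 to 1); they miss things now and then, are a little off and sometimes report something else, mostly with a low value. They report only what shows in the picture. A call takes as long as a camera call.
- spot_in(camera, thing): "position" ([x, y, z] in m, in world coordinates, good to about 4 mm: the middle of the surface that is visible of it).
- spot_point(camera, thing): "position" ([x, y, z] in m, in world coordinates, good to about 4 mm: a listed point, or the origin of a listed thing).
The state is a dict: "clock": time; "joint_pos": joint angles; "qvel": joint speeds; "tau": joint torques, N m; "tool_pos": TCP position; "orientation": TCP orientation; "force": force on the tool from outside, world axes, zero at the start; "moment": the same for the moment, N m; "opening": finger opening in m; "gripper_force": force on a finger pad.
Only numpy, scipy, OpenCV 4.12 (cv2) and the standard library are available. Lean on these libraries where they do the work, as an engineer would, in place of code of your own. Each camera call takes 0.05 s, during which the arm holds its last target. There are 200 camera calls.

### The job

Take the steel cup that holds the macadamia nuts and pour all six into the upper bowl of the stack of two terracotta bowls, without pushing the stack from its place. Then stand the empty cup upright on the round bamboo trivet and let go of it.

Things in the scene. Friction and masses are not known exactly. Their poses are not given: they have to be found in the camera images.
- cup: Plain round steel cup without a handle, the one holding the six nuts (an identical empty cup stands nearby and is not listed). 66 mm across the rim, 50 mm across the foot, 70 mm high, wall 2.5 mm, floor 4 mm thick, 0.09 kg. Straight wall, slightly wider at the top. Origin: centre of the underside; z up through the mouth. It stands loose and upright on the shelf. All nuts roll out when it is tipped to about 110 degrees from upright and held so for a second.
- bowls: Stack of two terracotta bowls, one sitting in the other, moving as one loose piece of 0.8 kg (a single bowl of the same kind stands apart and is not listed). 170 mm across the rims; the upper rim is 80 mm above the shelf, the upper bowl's inner floor 26 mm, walls 6 mm, the inside 158 mm wide at the rim narrowing to about 80 mm at the floor. Origin: centre of the underside of the lower bowl, z up.
- trivet: Flat round bamboo trivet with grooves, 160 mm across and 12 mm thick, fixed to the shelf. Origin: centre of its underside, z up.
- nut0: Macadamia nut 1 of 6 in its shell, a brown ball 19 mm across, 10 g, smooth and hard; starts in the cup. The six fill the cup to about 40 mm above its underside. Origin: its centre.
- nut1: Macadamia nut 2 of 6 in its shell, a brown ball 19 mm across, 10 g, smooth and hard; starts in the cup. The six fill the cup to about 40 mm above its underside. Origin: its centre.
- nut2: Macadamia nut 3 of 6 in its shell, a brown ball 19 mm across, 10 g, smooth and hard; starts in the cup. The six fill the cup to about 40 mm above its underside. Origin: its centre.
- nut3: Macadamia nut 4 of 6 in its shell, a brown ball 19 mm across, 10 g, smooth and hard; starts in the cup. The six fill the cup to about 40 mm above its underside. Origin: its centre.
- nut4: Macadamia nut 5 of 6 in its shell, a brown ball 19 mm across, 10 g, smooth and hard; starts in the cup. The six fill the cup to about 40 mm above its underside. Origin: its centre.
- nut5: Macadamia nut 6 of 6 in its shell, a brown ball 19 mm across, 10 g, smooth and hard; starts in the cup. The six fill the cup to about 40 mm above its underside. Origin: its centre.

How it is judged (in metres and radians):
On the way:
1. the cup is tipped well over, held up at the bowls (angle between cup's own z axis and vertical above 1 rad and horizontal distance between cup and bowls below 0.22 m and height (world z) of cup above 0.09 m), for 0.1 s.
At the end, for the whole second after the job is handed in: All six nuts lie in the upper bowl of the stack, below its rim and nearly still (under 0.1 m/s); the empty cup stands still and upright (within 10 degrees) on the trivet, its centre within 60 mm of the trivet's centre; the stack is upright (within 10 degrees) and within 30 mm of where it started (horizontal distance between each of nut0, nut1, nut2, nut3, nut4, nut5 and bowls below 0.075 m and z of nut0 in the frame of bowls between 0.025 and 0.08 m and linear speed of each of nut0, nut1, nut2, nut3, nut4, nut5 below 0.1 m/s and z of nut1 in the frame of bowls between 0.025 and 0.08 m and z of nut2 in the frame of bowls between 0.025 and 0.08 m and z of nut3 in the frame of bowls between 0.025 and 0.08 m and z of nut4 in the frame of bowls between 0.025 and 0.08 m and z of nut5 in the frame of bowls between 0.025 and 0.08 m and horizontal distance between cup and trivet below 0.06 m and z of cup in the frame of trivet between 0.008 and 0.018 m and angle between each of cup, bowls's own z axis and vertical below 0.17 rad and linear speed of cup below 0.03 m/s and distance of bowls from where it was at the start of the episode below 0.03 m); the robot touches nothing.
It fails at once if the stack of bowls is pushed more than 40 mm from its place or tipped over (distance of bowls from where it was at the start of the episode above 0.04 m or angle between bowls's own z axis and vertical above 0.5 rad).
It also fails if it takes over 54 s, if anything falls off the work surface, if the arm or the gripper's body presses on something with over 40 N, if the wrist force passes 120 N, or if a joint passes its speed limit or range.

## Working session

There is one attempt and no reset: what is moved stays moved. The work goes in short steps, Python scripts to look and compute and a tool call to move; the robot and the scene stay as the last step left them, time stands still between calls to the robot, and variables do not carry over. Pictures are saved under pics/ and viewed, at most 10 in all, crops included, and the job is handed in when it is done.

Besides the shell and the picture viewer there is one more tool, called after "Request:" as a command line: name --pt "numbers of a row" for each row, then --argument value for the rest. play_rows: Moves the arm, as the interface text tells. Its arguments: {"type":"object","properties":{"plan":{"type":"array","items":{"type":"array","items":{"type":"number"}}},"grip":{"type":"number"}},"required":["plan"]}

```bash
mkdir -p pics; ls
python3 - <<'E'
from plant import *
import cv2,numpy as np
o=get_obs();print(o['clock'],o['tool_pos'],o['orientation'],o['opening'])
ims=[]
for n in('scene','top'):
    s=snapshot(n);ims.append(s['frame'][:,:,::-1]);print(n,s['fx'],s['position'],s['attitude'])
    for t in('cup','bowls','trivet','nut0'):
        for f in(spot_in,spot_point):
            print(n,t,f.__name__,[(np.round(d['position'],3).tolist(),round(d['score'],2)) for d in f(n,t)][:6])
for n,i in zip(('scene','top'),ims): cv2.imwrite(f'pics/{n}0.png',i)
E
```

```text
pics
0.0 [ 0.25380647 -0.62497024  0.24463438] [ 1.79905276e+02 -8.94426648e-03 -1.57899961e+02] 0.08760040969766714
scene 459.61376320902656 [ 0.86161194 -0.31955504  0.89516976] [-148.62572318   -0.83069549   50.30953978]
scene cup call [([0.435, -0.3, 0.046], 0.72)]
scene cup call [([0.449, -0.3, 0.002], 0.96)]
scene bowls call [([0.544, 0.306, 0.047], 0.64)]
scene bowls call [([0.548, 0.294, 0.003], 0.63)]
scene trivet call [([0.518, 0.006, 0.016], 0.94)]
scene trivet call [([0.507, 0.017, -0.0], 0.83)]
scene nut0 call []
scene nut0 call [([0.458, -0.312, 0.024], 0.53), ([0.453, -0.286, 0.022], 0.47), ([0.444, -0.288, 0.018], 0.42), ([0.432, -0.294, 0.025], 0.4), ([0.443, -0.308, 0.012], 0.35)]
top 388.80134935574665 [0.35202455 0.01628345 0.86240466] [-168.93558817   -0.8910926   -90.86639409]
top cup call [([0.435, -0.29, 0.034], 0.72), ([0.447, -0.31, 0.051], 0.62)]
top cup call [([0.447, -0.296, 0.003], 0.64)]
top bowls call [([0.553, 0.305, 0.045], 0.8)]
top bowls call [([0.548, 0.292, -0.0], 0.85)]
top trivet call [([0.513, 0.019, 0.014], 0.79)]
top trivet call [([0.448, -0.297, 0.003], 0.65), ([0.515, 0.017, 0.004], 0.56)]
top nut0 call [([0.436, -0.291, 0.034], 0.56), ([0.453, -0.284, 0.035], 0.41), ([0.452, -0.307, 0.033], 0.37)]
top nut0 call [([0.456, -0.287, 0.03], 0.62), ([0.457, -0.313, 0.025], 0.57), ([0.438, -0.308, 0.014], 0.49), ([0.46, -0.298, 0.018], 0.45), ([0.438, -0.292, 0.028], 0.41)]
```

View pics/scene0.png

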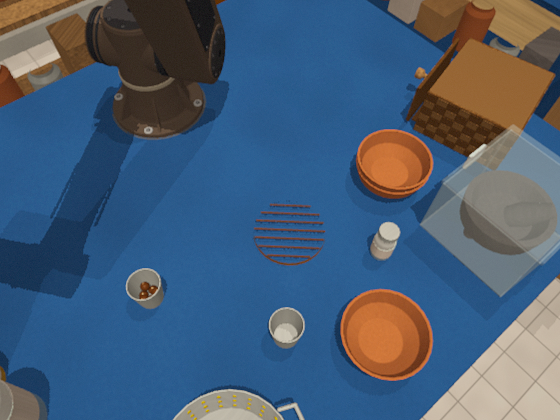

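View pics/top0.png

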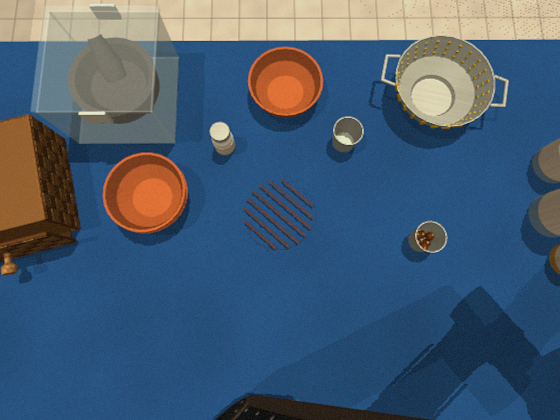

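The scene view shows the nut cup at (146,288), with the trivet as brown stripes at (289,233) and the stack at (394,163). The decoys are the single bowl (386,335) and the empty cup (286,328). The top view agrees: cup (431,237), trivet (279,214), stack (147,192). A shaker stands at (222,138) and a glass box upper left.

A side grasp with the tool about 22° below horizontal lets me pour by rolling the tool.

```bash
cat > h.py <<'E'
import numpy as np
from scipy.spatial.transform import Rotation as Rot
from plant import *
def pose():
    o=get_obs(); return np.array(o['tool_pos']),Rot.from_euler('xyz',o['orientation'],degrees=True),o
def tool(az,down,roll=0):
    "tool z at azimuth az, pitched down; at roll 0 tool x points down; roll about tool z"
    a,d=np.radians([az,down]); z=np.array([np.cos(a)*np.cos(d),np.sin(a)*np.cos(d),-np.sin(d)])
    y=np.array([-np.sin(a),np.cos(a),0]); x=np.cross(y,z)
    return Rot.from_matrix(np.c_[x,y,z])*Rot.from_euler('z',roll,degrees=True)
def rows(wps,start=None):
    "wps: list of (pos,R,n)"
    p,r,o=pose()
    if start: p,r=start
    print('t',round(o['clock'],2),'q',np.round(o['joint_pos'],0),'p',p.round(4))
    for q,R,n in wps:
        out=[];q=np.array(q)
        for k in range(n):
            d=r.inv().apply((q-p)/(n-k))*100; w=np.degrees((r.inv()*R).as_rotvec())/(n-k)
            row=np.r_[d.round(2),w.round(1)]; out.append(row.tolist())
            p=p+r.apply(row[:3]/100); r=r*Rot.from_rotvec(np.radians(row[3:]))
        print(str(out).replace(' ',''))
E
python3 - <<'E'
from h import *
R=tool(56,22); print(R.as_matrix().round(2))
rows([([.386,-.39,.13],R,18)])
def ray(s,u,v):
    r=Rot.from_euler('xyz',s['attitude'],degrees=True).apply([(u-s['cx'])/s['fx'],(v-s['cy'])/s['fy'],1]);return np.array(s['position']),r/np.linalg.norm(r)
S,T=snapshot('scene'),snapshot('top')
for n,a,b in(('cup rim',(144.5,282),(431.5,236)),('stack rim',(395,160),(147,190)),('trivet',(289.5,233.5),(279,214)),('shaker top',(389,230),(219,130)),('box topfront?',(485,153),(92,113))):
    (p,d),(q,e)=ray(S,*a),ray(T,*b)
    t=np.linalg.lstsq(np.c_[d,-e],q-p,rcond=None)[0]
    print(n,(p+t[0]*d).round(3),(q+t[1]*e).round(3))
E
```

```text
[[-0.21 -0.83  0.52]
 [-0.31  0.56  0.77]
 [-0.93 -0.   -0.37]]
t 0.9 q [-51.  21.   1.  -0. -70. -17.] p [ 0.254  -0.6254  0.2456]
[[-1.17,0.94,0.64,-1.1,-3.7,-1.7],[-1.15,0.89,0.73,-1.1,-3.7,-1.7],[-1.13,0.84,0.83,-1.1,-3.7,-1.6],[-1.1,0.79,0.91,-1.1,-3.7,-1.6],[-1.06,0.74,1.0,-1.1,-3.7,-1.7],[-1.01,0.69,1.08,-1.1,-3.6,-1.6],[-0.96,0.64,1.15,-1.1,-3.7,-1.6],[-0.9,0.59,1.22,-1.1,-3.6,-1.7],[-0.84,0.55,1.29,-1.1,-3.7,-1.6],[-0.77,0.5,1.35,-1.1,-3.7,-1.7],[-0.69,0.45,1.41,-1.1,-3.6,-1.6],[-0.61,0.4,1.46,-1.1,-3.7,-1.6],[-0.53,0.36,1.5,-1.2,-3.6,-1.7],[-0.44,0.31,1.54,-1.1,-3.7,-1.6],[-0.35,0.27,1.57,-1.2,-3.6,-1.7],[-0.26,0.23,1.59,-1.1,-3.7,-1.6],[-0.16,0.19,1.61,-1.2,-3.6,-1.7],[-0.06,0.16,1.62,-1.1,-3.7,-1.6]]
cup rim [ 0.45  -0.293  0.075] [ 0.448 -0.295  0.076]
stack rim [0.553 0.29  0.077] [0.552 0.289 0.076]
trivet [ 0.514  0.017 -0.005] [ 0.513  0.016 -0.005]
shaker top [0.672 0.137 0.097] [0.673 0.139 0.098]
box topfront? [0.689 0.38  0.164] [0.684 0.373 0.159]
```

Request:
play_rows --pt "-1.2 0.9 0.6 -1.1 -3.7 -1.7" --pt "-1.2 0.9 0.7 -1.1 -3.7 -1.7" --pt "-1.1 0.8 0.8 -1.1 -3.7 -1.6" --pt "-1.1 0.8 0.9 -1.1 -3.7 -1.6" --pt "-1.1 0.7 1.0 -1.1 -3.7 -1.7" --pt "-1.0 0.7 1.1 -1.1 -3.6 -1.6" --pt "-1.0 0.6 1.2 -1.1 -3.7 -1.6" --pt "-0.9 0.6 1.2 -1.1 -3.6 -1.7" --pt "-0.8 0.5 1.3 -1.1 -3.7 -1.6" --pt "-0.8 0.5 1.3 -1.1 -3.7 -1.7" --pt "-0.7 0.5 1.4 -1.1 -3.6 -1.6" --pt "-0.6 0.4 1.5 -1.1 -3.7 -1.6" --pt "-0.5 0.4 1.5 -1.2 -3.6 -1.7" --pt "-0.4 0.3 1.5 -1.1 -3.7 -1.6" --pt "-0.4 0.3 1.6 -1.2 -3.6 -1.7" --pt "-0.3 0.2 1.6 -1.1 -3.7 -1.6" --pt "-0.2 0.2 1.6 -1.2 -3.6 -1.7" --pt "0 0.2 1.6 -1.1 -3.7 -1.6" --grip 8.76

```text
clock: 2.5
tool_pos: [0.387, -0.3902, 0.1311]
orientation: [-179.7, 68.2, -123.7]
force: [-0.1, -0.3, 0.4]
opening: 0.0876
gripper_force: 0.0
```

Run:
```python
from h import *
import cv2
p,r,o=pose();print(o['orientation'])
s=snapshot('wrist');cv2.imwrite('pics/w1.png',s['frame'][:,:,::-1])
for n in('wrist','top'):
  if n=='top':snapshot(n)
  for f in(spot_in,spot_point):print(n,[(np.round(d['position'],3).tolist(),round(d['score'],2)) for d in f(n,'cup')])
R=tool(56,22);c=np.array([.449,-.296,.05]);z=R.as_matrix()[:,2]
rows([(c-.09*z,R,5),(c,R,8)])
```

```text
[-179.73896357   68.16730214 -123.74271675]
wrist [([0.43, -0.322, 0.043], 0.62)]
wrist [([0.447, -0.301, 0.0], 0.56)]
top [([0.445, -0.31, 0.051], 0.66)]
top [([0.446, -0.297, 0.002], 0.89), ([0.513, 0.018, 0.001], 0.34)]
t 2.8 q [ -64.   40.    6.  -55. -100.   43.] p [ 0.3866 -0.3913  0.1319]
[[0.66,0.03,0.93,-0.0,-0.0,0.0],[0.66,0.03,0.93,-0.0,-0.0,0.0],[0.67,0.04,0.93,-0.0,-0.1,0.0],[0.67,0.03,0.92,-0.0,-0.0,0.0],[0.66,0.04,0.93,-0.1,-0.1,0.0]]
[[0.0,-0.0,1.12,0.0,0.0,0.0],[0.0,-0.0,1.13,0.0,0.0,0.0],[0.0,-0.0,1.12,0.0,0.0,0.0],[0.0,-0.0,1.13,0.0,0.0,0.0],[0.0,-0.0,1.12,0.0,0.0,0.0],[0.0,-0.0,1.13,0.0,0.0,0.0],[0.0,-0.0,1.12,0.0,0.0,0.0],[0.01,-0.01,1.13,0.0,0.0,0.0]]
```

View pics/w1.png

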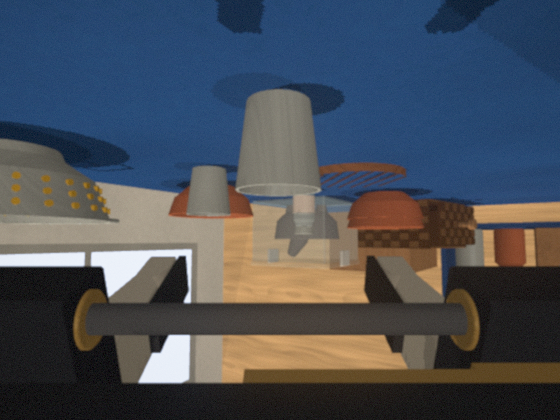

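The wrist view shows the cup at (279,140), centred between the fingers. The picture is upside down, so the camera may hang below the gripper. I'll check its clearance before descending.

Run:
```python
from h import *
s=snapshot('wrist');p,r,o=pose()
print(s['position'],r.inv().apply(s['position']-p))
```

```text
[ 0.29727792 -0.52421599  0.1087896 ] [ 0.08220511 -0.00032974 -0.13952478]
```

Run:
```python
from h import *
R=tool(56,30);c=np.array([.448,-.297,.053]);z=R.as_matrix()[:,2]
rows([(c-.09*z,R,4),(c,R,7)])
```

```text
t 2.85 q [ -64.   40.    6.  -55. -100.   43.] p [ 0.3867 -0.3913  0.1323]
[[0.47,0.05,1.12,-0.0,2.0,0.0],[0.43,0.05,1.14,-0.0,1.9,0.0],[0.39,0.05,1.15,-0.0,2.0,0.0],[0.35,0.05,1.17,-0.1,1.9,0.1]]
[[0.0,-0.0,1.29,0.0,0.0,-0.0],[0.0,-0.0,1.28,0.0,0.0,-0.0],[0.0,-0.0,1.29,0.0,0.0,-0.0],[0.0,-0.0,1.28,0.0,0.0,-0.0],[0.0,-0.0,1.29,0.0,0.0,-0.0],[0.01,-0.0,1.28,0.0,0.0,-0.0],[0.0,-0.0,1.29,0.0,0.0,-0.0]]
```

Request:
play_rows --pt "0.5 0.05 1.1 0 2 0" --pt "0.4 0.05 1.1 0 1.9 0" --pt "0.4 0.05 1.2 0 2 0" --pt "0.35 0.05 1.2 0 1.9 0" --pt "0 0 1.3 0 0 0" --pt "0 0 1.3 0 0 0" --pt "0 0 1.3 0 0 0" --pt "0 0 1.3 0 0 0" --pt "0 0 1.3 0 0 0" --pt "0 0 1.3 0 0 0" --pt "0 0 1.2 0 0 0" --pt "0 0 0 0 0 0" --grip 8.76

```text
clock: 3.85
tool_pos: [0.449, -0.2931, 0.0507]
orientation: [179.7, 60.3, -124.3]
force: [-0.3, 1.0, -0.4]
opening: 0.0877
gripper_force: 0.0
```

Request:
play_rows --pt "0 0 0 0 0 0" --pt "0 0 0 0 0 0" --pt "0 0 0 0 0 0" --pt "0 0 0 0 0 0" --pt "0 0 0 0 0 0" --pt "0 0 0 0 0 0" --pt "0 0 0 0 0 0" --grip 4.5

```text
clock: 4.43
tool_pos: [0.4484, -0.296, 0.0523]
orientation: [-179.9, 60.2, -124.0]
force: [1.0, -1.7, 2.1]
opening: 0.0635
gripper_force: 29.7
```

Run:
```python
from h import *
R=tool(56,30)
rows([([.45,-.295,.20],R,8),([.53,0,.26],tool(63,30),12)])
```

```text
t 4.43 q [-54.  39.  -4. -56. -82.  46.] p [ 0.4484 -0.296   0.0523]
[[-1.61,-0.01,-0.9,-0.0,0.0,-0.0],[-1.61,-0.01,-0.9,-0.0,0.0,-0.0],[-1.61,-0.01,-0.9,-0.0,0.0,-0.0],[-1.61,-0.01,-0.9,-0.0,0.0,-0.0],[-1.62,-0.01,-0.9,-0.0,0.1,-0.0],[-1.61,-0.01,-0.9,-0.0,0.0,-0.0],[-1.62,-0.01,-0.9,-0.0,0.1,-0.0],[-1.61,-0.01,-0.9,-0.1,0.0,-0.0]]
[[-1.64,0.82,1.84,-0.5,0.0,-0.3],[-1.64,0.8,1.85,-0.5,0.0,-0.3],[-1.65,0.77,1.85,-0.5,0.0,-0.3],[-1.65,0.75,1.86,-0.5,0.0,-0.3],[-1.65,0.72,1.87,-0.5,0.0,-0.3],[-1.66,0.7,1.87,-0.5,0.0,-0.3],[-1.66,0.67,1.88,-0.5,0.0,-0.3],[-1.66,0.65,1.88,-0.5,0.0,-0.3],[-1.67,0.62,1.89,-0.5,0.0,-0.3],[-1.67,0.59,1.9,-0.5,0.0,-0.3],[-1.67,0.57,1.9,-0.5,0.0,-0.2],[-1.68,0.55,1.9,-0.5,0.0,-0.3]]
```

Request:
play_rows --pt "-0.8 0 -0.45 0 0 0" --pt "-1.6 0 -0.9 0 0 0" --pt "-1.6 0 -0.9 0 0 0" --pt "-1.6 0 -0.9 0 0 0" --pt "-1.6 0 -0.9 0 0 0" --pt "-1.6 0 -0.9 0 0 0" --pt "-1.6 0 -0.9 0 0 0" --pt "-1.6 0 -0.9 0 0 0" --pt "-1.6 0.8 1.8 -0.5 0 -0.3" --pt "-1.6 0.8 1.8 -0.5 0 -0.3" --pt "-1.6 0.8 1.8 -0.5 0 -0.3" --pt "-1.6 0.7 1.9 -0.5 0 -0.3" --pt "-1.6 0.7 1.9 -0.5 0 -0.3" --pt "-1.7 0.7 1.9 -0.5 0 -0.3" --pt "-1.7 0.7 1.9 -0.5 0 -0.3" --pt "-1.7 0.6 1.9 -0.5 0 -0.3" --pt "-1.7 0.6 1.9 -0.5 0 -0.3" --pt "-1.7 0.6 1.9 -0.5 0 -0.3" --pt "-1.7 0.6 1.9 -0.5 0 -0.2" --pt "-1.7 0.5 1.9 -0.5 0 -0.3"

```text
clock: 6.1
tool_pos: [0.5294, 0.0009, 0.2513]
orientation: [-179.9, 60.2, -117.0]
force: [1.2, 0.0, -1.6]
opening: 0.0637
gripper_force: 29.8
```

Run:
```python
from h import *
P=np.array([.575,.297,.26])
rows([(P,tool(70,22),12)])
print('then')
rows([([.575,.297,.235],tool(70,14,-60),10)],(P,tool(70,22)))
rows([([.575,.297,.205],tool(70,10,-132),18)],([.575,.297,.235],tool(70,14,-60)))
```

```text
t 6.1 q [-25.  12. -14. -63. -76.  22.] p [0.5294 0.0009 0.2513]
[[-1.24,0.78,2.02,-0.5,-0.6,-0.3],[-1.22,0.76,2.04,-0.5,-0.7,-0.3],[-1.2,0.74,2.06,-0.5,-0.6,-0.2],[-1.18,0.71,2.08,-0.5,-0.7,-0.3],[-1.16,0.69,2.1,-0.5,-0.6,-0.2],[-1.14,0.67,2.12,-0.5,-0.7,-0.2],[-1.12,0.64,2.14,-0.6,-0.6,-0.3],[-1.1,0.62,2.16,-0.6,-0.7,-0.2],[-1.08,0.59,2.18,-0.5,-0.6,-0.3],[-1.06,0.56,2.19,-0.6,-0.7,-0.2],[-1.03,0.54,2.21,-0.5,-0.6,-0.3],[-1.01,0.51,2.22,-0.6,-0.7,-0.2]]
then
t 6.1 q [-25.  12. -14. -63. -76.  22.] p [0.575 0.297 0.26 ]
[[0.23,-0.0,0.09,0.4,-0.7,-6.0],[0.23,0.02,0.09,0.4,-0.7,-6.0],[0.23,0.05,0.09,0.4,-0.7,-6.0],[0.22,0.07,0.08,0.4,-0.7,-6.0],[0.22,0.1,0.08,0.4,-0.7,-6.0],[0.2,0.12,0.08,0.4,-0.7,-6.0],[0.19,0.14,0.08,0.5,-0.7,-6.0],[0.18,0.16,0.07,0.5,-0.8,-6.0],[0.16,0.19,0.07,0.4,-0.7,-6.0],[0.14,0.2,0.06,0.5,-0.8,-5.9]]Traceback (most recent call last):
  File "<stdin>", line 6, in <module>
  File "h.py", line 15, in rows
    print('t',round(o['clock'],2),'q',np.round(o['joint_pos'],0),'p',p.round(4))
                                                                     ^^^^^^^
AttributeError: 'list' object has no attribute 'round'. Did you mean: 'count'?
```

Request:
play_rows --pt "-1.2 0.8 2.0 -0.5 -0.6 -0.3" --pt "-1.2 0.8 2.0 -0.5 -0.7 -0.3" --pt "-1.2 0.7 2.1 -0.5 -0.6 -0.2" --pt "-1.2 0.7 2.1 -0.5 -0.7 -0.3" --pt "-1.2 0.7 2.1 -0.5 -0.6 -0.2" --pt "-1.1 0.7 2.1 -0.5 -0.7 -0.2" --pt "-1.1 0.6 2.1 -0.6 -0.6 -0.3" --pt "-1.1 0.6 2.2 -0.6 -0.7 -0.2" --pt "-1.1 0.6 2.2 -0.5 -0.6 -0.3" --pt "-1.1 0.6 2.2 -0.6 -0.7 -0.2" --pt "-1.0 0.5 2.2 -0.5 -0.6 -0.3" --pt "-1.0 0.5 2.2 -0.6 -0.7 -0.2" --pt "0 0 0 0 0 0"

```text
clock: 7.18
tool_pos: [0.575, 0.2985, 0.2597]
orientation: [179.7, 68.1, -110.2]
force: [0.2, 0.1, -2.7]
opening: 0.0633
gripper_force: 29.9
```

Run:
```python
from h import *
import cv2
s=snapshot('scene');a=s['frame'];b=snapshot('top')['frame']
cv2.imwrite('pics/b.png',np.hstack([a[80:360,200:560],b[60:340,0:360]])[:,:,::-1])
P=np.array([.575,.297,.235])
rows([(P,tool(70,14,-54),9)])
rows([([.575,.297,.205],tool(70,10,-132),20)],(P,tool(70,14,-54)))
```

```text
t 7.28 q [  2.  14. -15. -79. -61.  22.] p [0.5747 0.2959 0.2591]
[[0.24,0.0,0.11,0.4,-0.8,-6.0],[0.24,0.03,0.11,0.4,-0.8,-6.0],[0.24,0.05,0.11,0.4,-0.8,-6.0],[0.24,0.08,0.1,0.4,-0.8,-6.0],[0.23,0.1,0.1,0.5,-0.8,-6.0],[0.22,0.13,0.09,0.5,-0.8,-6.0],[0.2,0.15,0.09,0.4,-0.8,-6.0],[0.19,0.17,0.08,0.5,-0.8,-6.0],[0.17,0.2,0.08,0.4,-0.9,-6.0]]
t 7.28 q [  2.  14. -15. -79. -61.  22.] p [0.575 0.297 0.235]
[[0.09,0.12,0.04,0.2,0.0,-3.9],[0.08,0.12,0.04,0.2,0.0,-3.9],[0.07,0.13,0.03,0.2,0.0,-3.9],[0.06,0.13,0.03,0.2,0.0,-3.9],[0.05,0.14,0.03,0.2,0.0,-3.9],[0.04,0.14,0.03,0.2,0.0,-3.9],[0.03,0.14,0.03,0.2,0.0,-3.9],[0.02,0.14,0.03,0.2,0.0,-3.9],[0.01,0.15,0.03,0.2,0.0,-3.9],[0.0,0.15,0.03,0.2,0.0,-3.9],[-0.01,0.15,0.03,0.2,0.0,-3.9],[-0.02,0.14,0.03,0.2,0.0,-3.9],[-0.03,0.14,0.03,0.2,0.0,-3.9],[-0.04,0.14,0.03,0.2,0.0,-3.9],[-0.05,0.14,0.03,0.2,0.1,-3.9],[-0.05,0.14,0.03,0.2,0.0,-3.9],[-0.06,0.13,0.03,0.2,0.1,-3.9],[-0.07,0.13,0.04,0.3,0.0,-3.9],[-0.09,0.12,0.03,0.2,0.1,-3.9],[-0.09,0.12,0.03,0.3,0.0,-3.9]]
```

View pics/b.png

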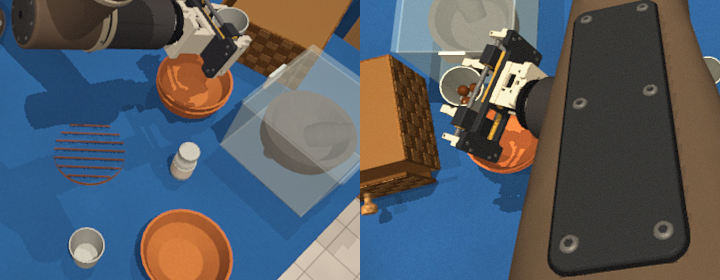

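The picture shows the cup with its nuts held over the stack, the rest of the bench undisturbed. Now the pour.

Request:
play_rows --pt "0.2 0 0.1 0.4 -0.8 -6" --pt "0.2 0 0.1 0.4 -0.8 -6" --pt "0.2 0 0.1 0.4 -0.8 -6" --pt "0.2 0.1 0.1 0.4 -0.8 -6" --pt "0.2 0.1 0.1 0.5 -0.8 -6" --pt "0.2 0.1 0.1 0.5 -0.8 -6" --pt "0.2 0.2 0.1 0.4 -0.8 -6" --pt "0.2 0.2 0.1 0.5 -0.8 -6" --pt "0.2 0.2 0.1 0.4 -0.9 -6"

```text
clock: 8.03
tool_pos: [0.5759, 0.2961, 0.2365]
orientation: [-107.0, 34.4, -30.0]
force: [0.0, -0.5, -2.4]
opening: 0.0636
gripper_force: 29.8
```

Request:
play_rows --pt "0.1 0.15 0 0.2 0 -3.9" --pt "0.1 0.15 0 0.2 0 -3.9" --pt "0.1 0.15 0 0.2 0 -3.9" --pt "0.1 0.15 0 0.2 0 -3.9" --pt "0.05 0.15 0 0.2 0 -3.9" --pt "0.05 0.15 0 0.2 0 -3.9" --pt "0 0.15 0 0.2 0 -3.9" --pt "0 0.15 0 0.2 0 -3.9" --pt "0 0.15 0 0.2 0 -3.9" --pt "0 0.15 0 0.2 0 -3.9" --pt "0 0.15 0 0.2 0 -3.9" --pt "0 0.15 0 0.2 0 -3.9" --pt "0 0.15 0 0.2 0 -3.9" --pt "0 0.15 0 0.2 0 -3.9" --pt "-0.05 0.15 0 0.2 0 -3.9" --pt "-0.05 0.15 0 0.2 0 -3.9" --pt "-0.05 0.15 0 0.2 0 -3.9" --pt "-0.05 0.15 0 0.2 0 -3.9" --pt "-0.1 0.1 0 0.2 0 -3.9" --pt "-0.1 0.1 0 0.2 0 -3.9"

```text
clock: 9.7
tool_pos: [0.5782, 0.2888, 0.2135]
orientation: [-104.6, -40.2, -9.9]
force: [-0.4, 0.6, -1.9]
opening: 0.0637
gripper_force: 29.7
```

Request:
play_rows --pt "0 0 0 0 0 0" --pt "0 0 0 0 0 0" --pt "0 0 0 0 0 0" --pt "0 0 0 0 0 0" --pt "0 0 0 0 0 0" --pt "0 0 0 0 0 0" --pt "0 0 0 0 0 0" --pt "0 0 0 0 0 0" --pt "0 0 0 0 0 0" --pt "0 0 0 0 0 0" --pt "0 0 0 0 0 0" --pt "0 0 0 0 0 0" --pt "0 0 0 0 0 0" --pt "0 0 0 0 0 0"

```text
clock: 10.87
tool_pos: [0.5795, 0.2899, 0.2157]
orientation: [-104.5, -40.4, -10.0]
force: [0.3, -0.5, -1.5]
opening: 0.0635
gripper_force: 29.7
```

Run:
```python
from h import *
import cv2
p,r,o=pose();cz=tool(56,30).inv().apply([0,0,1]);print('tilt',np.degrees(np.arccos(r.apply(cz)[2])),o['joint_pos'])
a=snapshot('scene')['frame'];b=snapshot('top')['frame']
for n in('scene','top'):print([(np.round(d['position'],3).tolist(),round(d['score'],2)) for d in spot_point(n,'nut0')])
cv2.imwrite('pics/c.png',np.hstack([cv2.resize(a[100:240,320:520],None,fx=2,fy=2),cv2.resize(b[120:260,40:240],None,fx=2,fy=2)])[:,:,::-1])
rows([(p+[0,0,.06],tool(70,22,0),20)])
```

```text
tilt 117.78911801182721 [ -5.76485086  25.45209866 -17.92849479 -91.288704   -72.51161394
 173.5987876 ]
[([0.509, 0.018, 0.002], 0.43)]
[([0.529, 0.32, 0.038], 0.47), ([0.535, 0.282, 0.034], 0.41)]
t 11.07 q [ -6.  25. -18. -91. -73. 174.] p [0.5795 0.29   0.2157]
[[0.19,-0.22,-0.06,-0.6,0.3,6.5],[0.17,-0.24,-0.06,-0.6,0.3,6.6],[0.14,-0.26,-0.06,-0.6,0.3,6.6],[0.11,-0.27,-0.06,-0.6,0.3,6.5],[0.08,-0.28,-0.07,-0.6,0.3,6.6],[0.05,-0.29,-0.07,-0.6,0.3,6.5],[0.01,-0.29,-0.07,-0.6,0.3,6.6],[-0.02,-0.29,-0.07,-0.6,0.3,6.5],[-0.05,-0.29,-0.08,-0.6,0.3,6.6],[-0.08,-0.28,-0.08,-0.6,0.3,6.5],[-0.11,-0.26,-0.08,-0.6,0.3,6.6],[-0.14,-0.25,-0.09,-0.6,0.3,6.5],[-0.17,-0.23,-0.09,-0.6,0.3,6.6],[-0.2,-0.21,-0.09,-0.6,0.3,6.5],[-0.22,-0.18,-0.1,-0.6,0.4,6.6],[-0.24,-0.16,-0.1,-0.6,0.4,6.5],[-0.25,-0.13,-0.1,-0.6,0.3,6.6],[-0.26,-0.1,-0.11,-0.6,0.4,6.5],[-0.27,-0.06,-0.11,-0.6,0.3,6.6],[-0.28,-0.03,-0.1,-0.7,0.4,6.5]]
```

View pics/c.png

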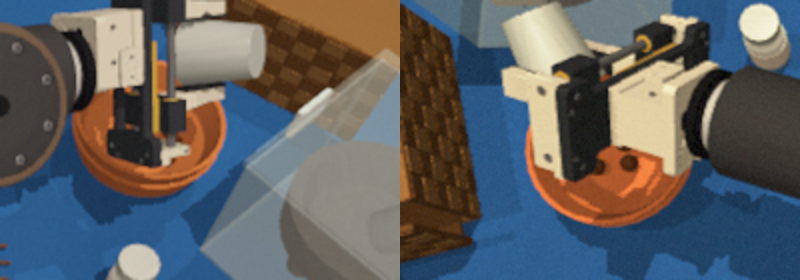

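Tilt is 118° and nuts show in the bowl at (597,166) and (628,161). Joint 6 is at its limit, so I'll roll back while rising.

Request:
play_rows --pt "0.2 -0.2 -0.1 -0.6 0.3 6.5" --pt "0.2 -0.25 -0.1 -0.6 0.3 6.6" --pt "0.15 -0.25 -0.1 -0.6 0.3 6.6" --pt "0.1 -0.3 -0.1 -0.6 0.3 6.5" --pt "0.1 -0.3 -0.1 -0.6 0.3 6.6" --pt "0.05 -0.3 -0.1 -0.6 0.3 6.5" --pt "0 -0.3 -0.1 -0.6 0.3 6.6" --pt "0 -0.3 -0.1 -0.6 0.3 6.5" --pt "-0.05 -0.3 -0.1 -0.6 0.3 6.6" --pt "-0.1 -0.3 -0.1 -0.6 0.3 6.5" --pt "-0.1 -0.3 -0.1 -0.6 0.3 6.6" --pt "-0.15 -0.25 -0.1 -0.6 0.3 6.5" --pt "-0.15 -0.25 -0.1 -0.6 0.3 6.6" --pt "-0.2 -0.2 -0.1 -0.6 0.3 6.5" --pt "-0.2 -0.2 -0.1 -0.6 0.4 6.6" --pt "-0.25 -0.15 -0.1 -0.6 0.4 6.5" --pt "-0.25 -0.15 -0.1 -0.6 0.3 6.6" --pt "-0.25 -0.1 -0.1 -0.6 0.4 6.5" --pt "-0.25 -0.05 -0.1 -0.6 0.3 6.6" --pt "-0.3 0 -0.1 -0.7 0.4 6.5"

```text
clock: 12.73
tool_pos: [0.5788, 0.2869, 0.2782]
orientation: [179.2, 68.0, -110.8]
force: [0.2, -0.5, -0.5]
opening: 0.0634
gripper_force: 29.8
```

Run:
```python
from h import *
rows([([.51,.0,.26],tool(60,30),16)])
```

```text
t 12.73 q [  2.  13. -14. -78. -62.  19.] p [0.5788 0.2869 0.2782]
[[0.79,-0.21,-1.66,0.6,0.5,0.3],[0.81,-0.23,-1.65,0.6,0.5,0.3],[0.82,-0.25,-1.64,0.6,0.5,0.2],[0.83,-0.28,-1.63,0.6,0.5,0.3],[0.84,-0.3,-1.62,0.6,0.5,0.2],[0.86,-0.32,-1.6,0.6,0.5,0.3],[0.87,-0.34,-1.59,0.5,0.5,0.2],[0.88,-0.35,-1.58,0.6,0.5,0.3],[0.89,-0.37,-1.57,0.5,0.5,0.2],[0.91,-0.39,-1.56,0.6,0.5,0.3],[0.92,-0.41,-1.55,0.5,0.5,0.2],[0.93,-0.43,-1.54,0.6,0.5,0.3],[0.94,-0.45,-1.52,0.5,0.5,0.2],[0.95,-0.47,-1.51,0.6,0.5,0.3],[0.96,-0.49,-1.5,0.5,0.5,0.2],[0.98,-0.5,-1.49,0.6,0.4,0.3]]
```

Request:
play_rows --pt "0.8 -0.2 -1.7 0.6 0.5 0.3" --pt "0.8 -0.2 -1.7 0.6 0.5 0.3" --pt "0.8 -0.2 -1.6 0.6 0.5 0.2" --pt "0.8 -0.3 -1.6 0.6 0.5 0.3" --pt "0.8 -0.3 -1.6 0.6 0.5 0.2" --pt "0.9 -0.3 -1.6 0.6 0.5 0.3" --pt "0.9 -0.3 -1.6 0.5 0.5 0.2" --pt "0.9 -0.4 -1.6 0.6 0.5 0.3" --pt "0.9 -0.4 -1.6 0.5 0.5 0.2" --pt "0.9 -0.4 -1.6 0.6 0.5 0.3" --pt "0.9 -0.4 -1.5 0.5 0.5 0.2" --pt "0.9 -0.4 -1.5 0.6 0.5 0.3" --pt "0.9 -0.4 -1.5 0.5 0.5 0.2" --pt "1.0 -0.5 -1.5 0.6 0.5 0.3" --pt "1.0 -0.5 -1.5 0.5 0.5 0.2" --pt "1.0 -0.5 -1.5 0.6 0.4 0.3"

```text
clock: 14.07
tool_pos: [0.5096, -0.0006, 0.2598]
orientation: [-179.4, 60.1, -119.4]
force: [0.1, -0.1, -0.9]
opening: 0.0634
gripper_force: 29.8
```

Run:
```python
from h import *
import cv2
a=snapshot('scene')['frame'];b=snapshot('top')['frame']
for n in('scene','top'):
  for t in('bowls','cup','nut0','trivet'):print(n,t,[(np.round(d['position'],3).tolist(),round(d['score'],2)) for d in spot_point(n,t)])
cv2.imwrite('pics/d.png',np.hstack([cv2.resize(a[110:320,230:430],None,fx=2,fy=2),cv2.resize(b[110:320,100:300],None,fx=2,fy=2)])[:,:,::-1])
c=np.array([.513,.017,.075])
rows([(c+[0,0,.03],tool(60,30),12)])
```

```text
scene bowls []
scene cup [([0.51, -0.002, 0.21], 0.8)]
scene nut0 [([0.537, 0.283, 0.035], 0.59), ([0.535, 0.318, 0.039], 0.58), ([0.582, 0.3, 0.039], 0.57), ([0.559, 0.327, 0.032], 0.54), ([0.574, 0.318, 0.035], 0.46), ([0.557, 0.296, 0.035], 0.38)]
scene trivet [([0.507, 0.019, 0.005], 0.56)]
top bowls [([0.579, 0.315, 0.035], 0.69), ([0.547, 0.292, 0.0], 0.61)]
top cup [([0.506, -0.007, 0.212], 0.74), ([0.58, 0.316, 0.036], 0.24)]
top nut0 [([0.528, 0.322, 0.035], 0.65), ([0.587, 0.298, 0.036], 0.62), ([0.58, 0.318, 0.033], 0.5), ([0.564, 0.295, 0.039], 0.49), ([0.562, 0.326, 0.038], 0.45), ([0.534, 0.282, 0.037], 0.44)]
top trivet [([0.516, 0.018, -0.001], 0.64)]
t 14.57 q [-26.   9. -17. -64. -75.  21.] p [0.51   0.0006 0.2597]
[[1.05,0.05,0.76,-0.0,0.0,0.0],[1.05,0.05,0.76,-0.0,0.0,0.0],[1.05,0.05,0.76,-0.0,0.0,0.0],[1.05,0.05,0.75,-0.0,0.0,0.0],[1.05,0.06,0.76,-0.0,0.0,0.0],[1.05,0.05,0.75,-0.0,0.0,0.0],[1.05,0.06,0.76,-0.0,0.0,0.1],[1.06,0.05,0.75,-0.0,0.0,0.0],[1.05,0.05,0.76,-0.0,0.0,0.1],[1.06,0.05,0.75,-0.0,0.0,0.0],[1.05,0.05,0.76,-0.0,0.0,0.1],[1.06,0.05,0.75,-0.1,0.1,0.0]]
```

View pics/d.png

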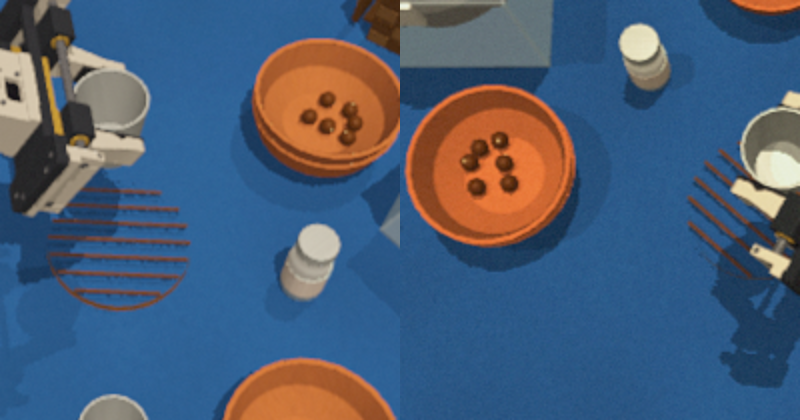

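All six nuts lie in the upper bowl (left panel, around (330,118)), the stack hasn't moved, and the cup is empty. Now I'll lower it to the trivet.

Request:
play_rows --pt "1.05 0.05 0.75 0 0 0" --pt "1.05 0.05 0.75 0 0 0" --pt "1.05 0.05 0.75 0 0 0" --pt "1.05 0.05 0.75 0 0 0" --pt "1.05 0.05 0.75 0 0 0" --pt "1.05 0.05 0.75 0 0 0" --pt "1.05 0.05 0.75 0 0 0" --pt "1.05 0.05 0.75 0 0 0" --pt "1.05 0.05 0.75 0 0 0" --pt "1.05 0.05 0.75 0 0 0" --pt "1.05 0.05 0.75 0 0 0" --pt "1.05 0.05 0.75 0 0 0" --pt "0.7 0 0.4 0 0 0" --pt "0.7 0 0.4 0 0 0" --pt "0.6 0 0.35 0 0 0" --pt "0.4 0 0.2 0 0 0" --pt "0 0 0 0 0 0" --pt "0 0 0 0 0 0"

```text
clock: 16.07
tool_pos: [0.5132, 0.0154, 0.078]
orientation: [-179.4, 60.1, -119.4]
force: [-0.3, -0.1, -1.2]
opening: 0.0636
gripper_force: 29.8
```

Run:
```python
from h import *
a=snapshot('scene')['frame'];b=snapshot('top')['frame']
for n in('scene','top'):print(n,[(np.round(d['position'],3).tolist(),round(d['score'],2)) for d in spot_point(n,'cup')])
p,r,o=pose();print(p,o['force'],o['orientation'])
```

```text
scene [([0.581, 0.299, 0.038], 0.58), ([0.515, 0.016, 0.03], 0.57)]
top [([0.511, 0.012, 0.03], 0.88), ([0.578, 0.318, 0.032], 0.74)]
[0.51330243 0.0153641  0.07851203] [ 0.1012604   0.08994759 -0.78978118] [-179.2461949    60.08144172 -119.28814423]
```

Request:
play_rows --pt "0.35 0 0.2 0 0 0" --pt "0.35 0 0.2 0 0 0" --pt "0.17 0 0.1 0 0 0" --pt "0.09 0 0.05 0 0 0" --pt "0.09 0 0.05 0 0 0" --pt "0 0 0 0 0 0" --pt "0 0 0 0 0 0"

```text
clock: 16.85
tool_pos: [0.5131, 0.0154, 0.0658]
orientation: [-179.4, 60.1, -119.4]
force: [-0.0, 0.6, -1.1]
opening: 0.0635
gripper_force: 29.8
```

Request:
play_rows --pt "0.09 0 0.05 0 0 0" --pt "0 0 0 0 0 0" --pt "0 0 0 0 0 0"

```text
clock: 17.1
tool_pos: [0.5131, 0.0154, 0.0649]
orientation: [-179.4, 60.1, -119.4]
force: [-0.6, 0.0, -2.1]
opening: 0.0635
gripper_force: 29.8
```

Request:
play_rows --pt "0.09 0 0.05 0 0 0" --pt "0 0 0 0 0 0" --pt "0 0 0 0 0 0"

```text
clock: 17.35
tool_pos: [0.5134, 0.0155, 0.0644]
orientation: [-179.3, 60.1, -119.3]
force: [-0.7, -1.1, 4.9]
opening: 0.0636
gripper_force: 29.5
```

Request:
play_rows --pt "0.09 0 0.05 0 0 0" --pt "0 0 0 0 0 0" --pt "0 0 0 0 0 0"

```text
clock: 17.6
tool_pos: [0.5135, 0.0156, 0.0643]
orientation: [-179.3, 60.2, -119.3]
force: [-2.6, -3.1, 12.2]
opening: 0.0632
gripper_force: 29.2
```

Contact at TCP z = 0.0644, with 12 N now pressing down. I'll ease up 1 mm, release, then retreat along the tool axis.

Request:
play_rows --pt "-0.09 0 -0.05 0 0 0" --pt "0 0 0 0 0 0"

```text
clock: 17.77
tool_pos: [0.5133, 0.0154, 0.0643]
orientation: [-179.3, 60.1, -119.3]
force: [0.2, -1.0, 5.3]
opening: 0.0632
gripper_force: 29.5
```

Request:
play_rows --pt "0 0 0 0 0 0" --pt "0 0 0 0 0 0" --pt "0 0 0 0 0 0" --pt "0 0 0 0 0 0" --pt "0 0 0 0 0 0" --pt "0 0 0 0 0 0" --pt "0 0 0 0 0 0" --pt "0 0 0 0 0 0" --grip 8.76

```text
clock: 18.43
tool_pos: [0.5131, 0.0154, 0.0637]
orientation: [-179.4, 60.1, -119.4]
force: [0.1, 0.5, -0.1]
opening: 0.0873
gripper_force: 0.0
```

Request:
play_rows --pt "0 0 -0.5 0 0 0" --pt "0 0 -1 0 0 0" --pt "0 0 -1.2 0 0 0" --pt "0 0 -1.5 0 0 0" --pt "0 0 -1.5 0 0 0" --pt "0 0 -1.5 0 0 0" --pt "0 0 -1.5 0 0 0" --pt "0 0 -1.5 0 0 0" --pt "0 0 -1.5 0 0 0" --pt "0 0 -1.5 0 0 0" --pt "0 0 0 0 0 0" --pt "0 0 0 0 0 0" --pt "0 0 0 0 0 0"

```text
clock: 19.52
tool_pos: [0.4557, -0.0836, 0.1297]
orientation: [-179.4, 60.1, -119.5]
force: [-1.0, 0.9, 0.4]
opening: 0.0876
gripper_force: 0.0
```

Run:
```python
from h import *
import cv2
a=snapshot('scene')['frame'];b=snapshot('top')['frame']
for n in('scene','top'):
  for t in('cup','bowls','nut0'):print(n,t,[(np.round(d['position'],3).tolist(),round(d['score'],2)) for d in spot_point(n,t)])
cv2.imwrite('pics/e.png',np.hstack([cv2.resize(a[110:320,230:430],None,fx=2,fy=2),cv2.resize(b[110:320,100:300],None,fx=2,fy=2)])[:,:,::-1])
```

```text
scene cup [([0.514, 0.016, 0.015], 0.56)]
scene bowls [([0.546, 0.293, -0.0], 0.6)]
scene nut0 [([0.558, 0.294, 0.034], 0.62), ([0.579, 0.319, 0.033], 0.52), ([0.583, 0.298, 0.038], 0.48), ([0.558, 0.33, 0.032], 0.4), ([0.538, 0.283, 0.036], 0.38), ([0.536, 0.32, 0.038], 0.36)]
top cup [([0.513, 0.014, 0.017], 0.73), ([0.563, 0.294, 0.041], 0.57)]
top bowls [([0.548, 0.292, 0.0], 0.73)]
top nut0 [([0.532, 0.32, 0.037], 0.61), ([0.562, 0.295, 0.039], 0.58), ([0.58, 0.316, 0.034], 0.53), ([0.535, 0.282, 0.036], 0.47), ([0.586, 0.298, 0.039], 0.45), ([0.559, 0.324, 0.037], 0.4)]
```

View pics/e.png

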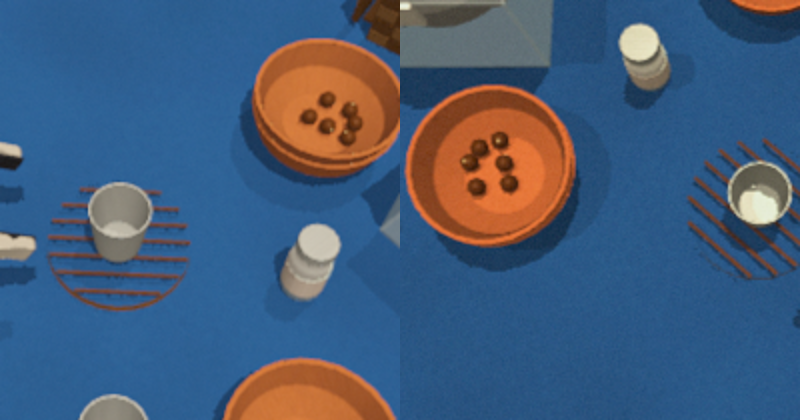

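The cup stands upright and empty on the trivet at (120,222). All six nuts are in the bowl at (330,118), and the gripper is clear.

```bash
python3 -c "
from plant import close_job
print(close_job())"
```

```text
the job is handed in; nothing more can be done
None
```

Job handed in at about 20 s on the robot clock: the last pictures show all six nuts in the upper bowl, the stack in its place, and the empty cup upright on the trivet with the gripper clear; the judge's result was not shown.

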